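# Put the wooden ring toy back together for the garage sale

## Robot

A 6-joint arm with a two-finger parallel gripper is mounted at the origin on the work surface. World frame = base frame: x ahead of the robot, y to its left, z up, the work surface at z = 0. Lengths are in m, angles in rad, forces in N, time in s.
With the tool pointing down it reaches from about 0.275 to 0.725 m from the base axis. Payload 15.9 kg.
Tool frame: the origin (TCP) lies at the very end of the fingers, on their centre line; the grasp point (between the pads) lies 19 mm behind it; z points along the fingers, y is the line along which they close (so a half turn about z gives the same grasp; the last joint's range is limited). The gripper opens to 85 mm and grips with 20 to 120 N. Pads are 22 mm wide; open, the fingers measure 114 mm over their backs; the gripper's body (76 mm by 85 mm) begins 54 mm behind the grasp point. The pads swing forward as they close: fully open they stand 13 mm farther back than shut.
Start: joints at [-1.157, 0.213, -0.034, 1.323, 0, 1.571], TCP at [0.201, -0.458, 0.231] pointing down, gripper open.
Joint ranges: [-2.98, 2.98], [-0.74, 1.72], [-1.14, 1.35], [-2.1, 2.04], [-1.57, 1.44], [-3.14, 3.14]. Speed limits (rad/s): [1.89, 1.89, 2.39, 2.57, 3.14, 3.14].

## Interface

Orientations are given as a rotation vector (axis times angle).
In Python, from station import telemetry, grab_frame, camera_model, env gives the robot as it stands.
- The arm moves only by the tool carry_out, never from a script. Its argument "moves" is text: rows parted by semicolons, each of 7 numbers parted by spaces: the finger opening in cm, from 0 to 8.54, then the shift along the tool's x, y, z in cm, then the turn, a rotation vector about the tool's x, y, z in degrees. In form: gripper tx ty tz ax ay az; .... A call has 1 to 5 rows; each row shifts and turns the commanded pose from where the row before left it, along the tool's axes as they then stand; what a row does not reach is not made up. A row lasts 1/8 s, in which the tool goes at most 62.5 mm and 10.7 degrees, less where a joint would pass 70% of its speed; a pose out of reach is approached as far as the arm can. A call is refused whole if a number of a shift passes 6.25 or a number of a turn 10.7, either way. A call with a gripper value outside its range is refused whole. The fingers move at their own pace and stop on an object; "squeeze" is the grip in N (left out, the last holds). Time passes only in rows, so rows that do not move let the fingers close. It gives the time, the measured TCP pose, the force, the opening and the grip force at its end, in the units of the state.
- telemetry.sense(): the state, without advancing time (a new reading comes with each control period).
- grab_frame(name): name is "side" or "top"; returns the picture (420x560x3 uint8, red, green, blue); there is no depth.
- camera_model(name): a dict with "K" (3x3 intrinsics, pixels), "k1" (the pictures are not rectified: a ray, as slopes to the right and down, at radius r is drawn at 1 + k1 r^2 times it, then the intrinsics apply), "world_from_camera" (4x4, takes a point from camera to world coordinates). Camera axes: x right, y up, looking along -z (the intrinsics and any distortion apply to the point x, -y, -z); pixel columns grow to the right and rows downward; lengths in m; the calibration is good to about 2 mm. A picture is of the moment at which its call begins. camera_model takes no time and is no camera call.
- env.job_done(): hands the job in; it is judged then, once.
The state is a dict: "time_s": time; "q": joint angles; "qd": joint speeds; "joint_efforts": joint torques, N m; "ee_pos": TCP position; "tool_rot": TCP orientation; "wrist_force": force on the tool from outside, world axes, zero at the start; "ft_torque": the same for the moment, N m; "finger_gap": finger opening in m; "finger_force": force on a finger pad.
Only numpy, scipy, OpenCV 4.12 (cv2) and the standard library are available. Lean on these libraries where they do the work, as an engineer would, in place of code of your own. Each camera call takes 0.05 s, during which the arm holds its last target. There are 200 camera calls.

## Task

Put the wooden stacking toy on the sale table back together: thread its two loose wooden rings over the post of the stand, the wide ring first so that it lies flat on the base, then the narrow ring so that it lies flat on top of the wide one. Leave the stand upright and let go of everything.

Things in the scene. Friction and masses are not known exactly. Their poses are not given: they have to be found in the camera images.
- stand: The toy's stand, loose, of plain brown wood: a round base 96 mm in diameter and 18 mm thick with one upright round post in its middle, 12 mm in diameter with a domed top, 80 mm high measured from the table. The only thing with a bare upright post. Origin: centre of the base's underside, on the post's axis; z up along the post.
- wide_ring: The toy's wide ring, loose, flat lying on the table: plain brown wood, same as the stand, outside diameter 66 mm, thickness 24 mm, straight sides, round hole 32 mm in diameter through its middle (the post fits with 10 mm to spare all round), about 45 g. Origin: centre of its underside, on the hole's axis; z up through the hole. Can be gripped across its outside at any yaw.
- narrow_ring: The toy's narrow ring, loose, flat lying on the table: the same wood, thickness (24 mm) and hole (32 mm) as the wide ring, but outside diameter only 48 mm, about 22 g. Origin: centre of its underside, on the hole's axis; z up through the hole. Can be gripped across its outside at any yaw.
Things that resemble listed ones, but are neither listed nor needed, are in the scene too. What is shaped like the narrow_ring but turquoise is not meant.

How it is judged:
By the outcome, as a careful person would: the job done as asked, in the order asked, and still so for the second after the job is handed in, with the robot touching nothing.
It also fails if it takes over 56 s, if anything falls off the work surface, if the arm or the gripper's body presses on something with over 40 N, if the wrist force passes 120 N, or if a joint passes its speed limit or range.

## Working session

There is one attempt and no reset: what is moved stays moved. The work goes in short steps, Python scripts to look and compute and a tool call to move; the robot and the scene stay as the last step left them, time stands still between calls to the robot, and variables do not carry over. Pictures are saved under pics/ and viewed, at most 10 in all, crops included, and the job is handed in when it is done.

Besides the shell and the picture viewer there is one more tool, called after "Request:" as name(argument=value, ...), one argument or row to a line, values as JSON. carry_out: Moves the arm, as the interface text tells. Its arguments: {"type":"object","properties":{"moves":{"type":"string"},"squeeze":{"type":"number"}},"required":["moves"]}

```bash
mkdir -p pics
cat > h.py <<'E'
import numpy as np, cv2
from station import telemetry, grab_frame, camera_model, env
from scipy.spatial.transform import Rotation as R
def snap(name,fn):
    im=cv2.cvtColor(grab_frame(name),cv2.COLOR_RGB2BGR); cv2.imwrite('pics/'+fn,im); return im
def ray(name,u,v):
    m=camera_model(name);K=np.array(m['K']);k=m['k1']
    d=np.array([(u-K[0,2])/K[0,0],(v-K[1,2])/K[1,1]]);p=d.copy()
    for _ in range(30): p=d/(1+k*(p@p))
    T=np.array(m['world_from_camera']); return T[:3,3],T[:3,:3]@np.array([p[0],-p[1],-1])
def atz(name,u,v,z):
    o,d=ray(name,u,v); return o+d*(z-o[2])/d[2]
def proj(name,P):
    m=camera_model(name);K=np.array(m['K']);T=np.array(m['world_from_camera'])
    c=T[:3,:3].T@(np.asarray(P)-T[:3,3]); p=np.array([c[0],-c[1]])/-c[2]
    p=p*(1+m['k1']*(p@p)); return K[0,0]*p[0]+K[0,2],K[1,1]*p[1]+K[1,2]
def tool(P):
    s=telemetry.sense(); r=R.from_rotvec(s['tool_rot']); return r.inv().apply(np.asarray(P)-s['ee_pos'])*100
E
python3 - <<'E'
from h import *
a=snap('top','t0.png');b=snap('side','s0.png')
s=telemetry.sense();print(s); print(R.from_rotvec(s['tool_rot']).as_matrix().round(3))
for n in('top','side'):print(camera_model(n))
E
```

```text
{'time_s': 0.1, 'q': array([-1.15700475e+00,  2.13294722e-01, -3.49646050e-02,  1.32349676e+00,
        1.39058374e-05,  1.57083831e+00]), 'qd': array([ 0.00021268, -0.00301807,  0.00289321, -0.0001876 ,  0.0005905 ,
       -0.00172231]), 'joint_efforts': array([-2.14594118e-03, -6.87247753e+01,  4.87808812e+01,  1.21919357e-02,
       -1.82582025e-04, -1.45808434e-05]), 'ee_pos': array([ 0.20092802, -0.45753122,  0.23088435]), 'tool_rot': array([-3.07368435e+00, -6.45096948e-01,  2.88260361e-04]), 'wrist_force': array([-0.44180687, -0.34117888,  0.10002772]), 'ft_torque': array([-0.02696767, -0.00361071, -0.0121255 ]), 'finger_force': 0.0, 'finger_gap': 0.08503039580446907}
[[ 0.916  0.402 -0.   ]
 [ 0.402 -0.916  0.001]
 [ 0.    -0.001 -1.   ]]
{'K': array([[436.9314869 ,   0.        , 280.46088489],
       [  0.        , 436.9314869 , 212.00075663],
       [  0.        ,   0.        ,   1.        ]]), 'k1': 0.003538193617584566, 'world_from_camera': array([[-0.01709264,  0.99737895, -0.07030701,  0.43167187],
       [-0.99979856, -0.01630948,  0.01169821,  0.00442489],
       [ 0.01052088,  0.0704928 ,  0.9974568 ,  1.12864565],
       [ 0.        ,  0.        ,  0.        ,  1.        ]])}
{'K': array([[380.53479903,   0.        , 284.36897074],
       [  0.        , 380.53479903, 208.31401614],
       [  0.        ,   0.        ,   1.        ]]), 'k1': -0.08804652117351623, 'world_from_camera': array([[ 0.9966132 ,  0.05273057, -0.06310006,  0.47163387],
       [-0.0822069 ,  0.65789664, -0.74860806, -0.59803601],
       [ 0.00203879,  0.75125994,  0.6600033 ,  0.56329228],
       [ 0.        ,  0.        ,  0.        ,  1.        ]])}
```

View pics/t0.png

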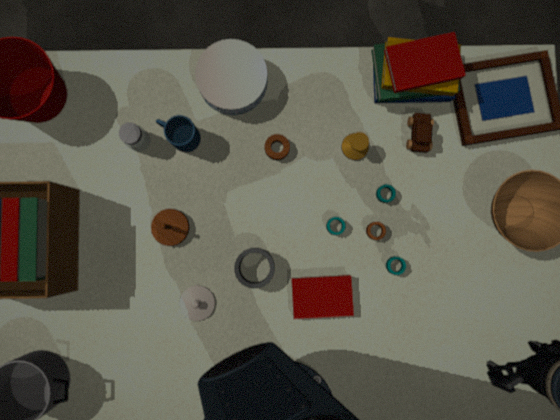

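View pics/s0.png

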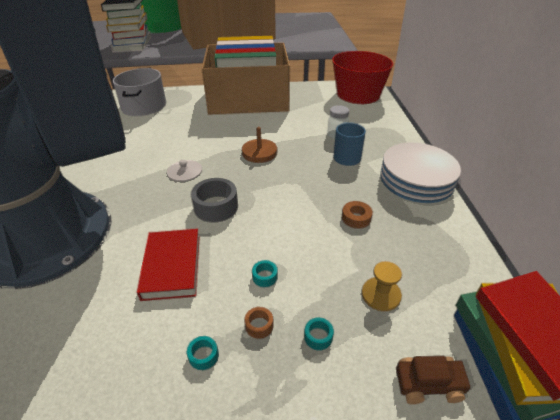

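Top view: the stand is the brown disc with a post at (170,227). The lid at (198,303) is white with a knob, and the cup at (355,146) is yellow. The wide-ring candidate is brown at (277,147) and the narrow-ring candidate is brown at (376,231). The turquoise rings at (386,194), (336,226) and (396,266) are not meant, and neither is the grey bowl at (255,267). In the side view the stand is at (259,150), the wide ring at (357,214) and the narrow ring at (259,322). Next I measure these and check one crop.

```bash
cat >> h.py <<'E'
def brown(im,c,w=30):
    hsv=cv2.cvtColor(im,cv2.COLOR_BGR2HSV); m=cv2.inRange(hsv,(3,110,30),(16,255,255))
    z=np.zeros_like(m); u,v=c; z[max(0,v-w):v+w,max(0,u-w):u+w]=m[max(0,v-w):v+w,max(0,u-w):u+w]
    n,l,s,_=cv2.connectedComponentsWithStats(z); i=1+np.argmax(s[1:,4]); return (l==i).astype(np.uint8)
def fitring(name,im,c,r,h,z0=0.,x0=None,w=30):
    # pose (x,y) whose projected solid outline (cylinder) best matches the blob outline
    from scipy.optimize import minimize
    m=brown(im,c,w); t=np.linspace(0,2*np.pi,60)
    k=max(cv2.findContours(m,cv2.RETR_EXTERNAL,cv2.CHAIN_APPROX_NONE)[0],key=cv2.contourArea); hull=cv2.fillPoly(np.zeros_like(m),[k],1)
    S=8; box=(c[0]-w,c[1]-w); big=cv2.resize(hull[c[1]-w:c[1]+w,c[0]-w:c[0]+w],None,fx=S,fy=S,interpolation=cv2.INTER_NEAREST)
    def cost(p):
        P=[proj(name,(p[0]+r*np.cos(a),p[1]+r*np.sin(a),z)) for z in(z0,z0+h) for a in t]
        q=((np.array(P)+.5-box)*S).astype(np.float32); q=cv2.convexHull(q)
        f=np.zeros_like(big); cv2.fillPoly(f,[np.round(q).astype(int)],1); return (f!=big).sum()/big.sum()
    if x0 is None: x0=atz(name,*c,z0+h/2)[:2]
    x0=np.array(x0)
    o=minimize(cost,x0,method='Nelder-Mead',options=dict(initial_simplex=[x0,x0+[.008,0],x0+[0,.008]],xatol=1e-4)); return o.x,o.fun
E
python3 - <<'E'
from h import *
I={'top':cv2.imread('pics/t0.png'),'side':cv2.imread('pics/s0.png')}
C={'stand':((170,227),(259,150),.048,.018),'wide':((277,147),(357,214),.033,.024),'narrow':((376,231),(259,322),.024,.024)}
for k,(a,b,r,h) in C.items():
    for n,c in(('top',a),('side',b)):
        for rr in ((.033,.024) if k!='stand' else (r,)):
            x,f=fitring(n,I[n],c,rr,h); print(k,n,rr,x.round(4),round(f,3), 'rad',np.hypot(*x).round(3))
cs=[cv2.resize(I[n][v-40:v+40,u-40:u+40],(256,256),interpolation=2) for k in C for n,(u,v) in(('top',C[k][0]),('side',C[k][1]))]
cv2.imwrite('pics/c0.png',np.vstack([np.hstack(cs[0::2]),np.hstack(cs[1::2])]))
E
```

```text
Traceback (most recent call last):
  File "h.py", line 35, in fitring
    o=minimize(cost,x0,method='Nelder-Mead',options=dict(initial_simplex=[x0,x0+[.008,0],x0+[0,.008]],xatol=1e-4)); return o.x,o.fun
  File "h.py", line 30, in cost
    P=[proj(name,(p[0]+r*np.cos(a),p[1]+r*np.sin(a),z)) for z in(z0,z0+h) for a in t]
       ~~~~^^^^^^^^^^^^^^^^^^^^^^^^^^^^^^^^^^^^^^^^^^^^
  File "h.py", line 14, in proj
    m=camera_model(name);K=np.array(m['K']);T=np.array(m['world_from_camera'])
ValueError: time passes only in moves, steps and waits
```

```bash
sed -i 's/^from scipy.spatial/import functools\ncamera_model=functools.cache(camera_model)\n&/' h.py
cat > m.py <<'E'
from h import *
I={'top':cv2.imread('pics/t0.png'),'side':cv2.imread('pics/s0.png')}
C={'stand':((170,227),(259,150),.048,.018),'wide':((277,147),(357,214),.033,.024),'narrow':((376,231),(259,322),.024,.024)}
for k,(a,b,r,h) in C.items():
    for n,c in(('top',a),('side',b)):
        for rr in ((.033,.024) if k!='stand' else (r,)):
            x,f=fitring(n,I[n],c,rr,h); print(k,n,rr,x.round(4),round(f,3), 'rad',np.hypot(*x).round(3))
cs=[cv2.resize(I[n][v-40:v+40,u-40:u+40],(256,256),interpolation=2) for k in C for n,(u,v) in(('top',C[k][0]),('side',C[k][1]))]
cv2.imwrite('pics/c0.png',np.vstack([np.hstack(cs[0::2]),np.hstack(cs[1::2])]))
E
python3 m.py
```

```text
stand top 0.048 [0.4775 0.2742] 0.089 rad 0.551
stand side 0.048 [0.4766 0.2763] 0.181 rad 0.551
wide top 0.033 [ 0.6793 -0.0022] 0.128 rad 0.679
wide top 0.024 [0.6802 0.0019] 0.378 rad 0.68
wide side 0.033 [ 0.6785 -0.0012] 0.157 rad 0.679
wide side 0.024 [ 0.6787 -0.0086] 0.295 rad 0.679
narrow top 0.033 [ 0.4634 -0.2448] 1.112 rad 0.524
narrow top 0.024 [ 0.4591 -0.2513] 0.163 rad 0.523
narrow side 0.033 [ 0.4593 -0.2409] 0.948 rad 0.519
narrow side 0.024 [ 0.4585 -0.2508] 0.148 rad 0.523
```

View pics/c0.png

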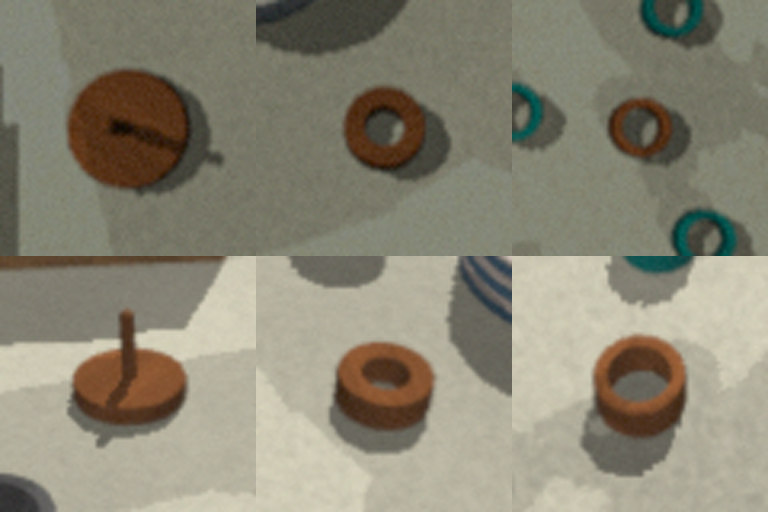

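Both cameras agree within 2 mm and the fitted sizes match: stand (0.477, 0.275), wide ring (0.679, -0.002), narrow ring (0.459, -0.251). All three are within reach. The crop confirms three brown parts with no turquoise. A tool yaw of 45° clears the neighbouring objects and stays inside joint 6's range.

Request:
carry_out(
  moves="8.5 4 0 0 0 0 -10.65; 8.5 6 0 0 0 0 -10.65; 8.5 6 0 0 0 0 0; 8.5 6 0 0 0 0 0; 8.5 6 0 0 0 0 0",
  squeeze=40,
)

```text
time_s: 0.72
ee_pos: [0.4155, -0.2789, 0.2311]
tool_rot: [-2.902, -1.202, 0.0]
wrist_force: [0.6, -1.0, 0.2]
finger_gap: 0.085
finger_force: 0.0
```

Request:
carry_out(
  moves="8.5 6 0 0 0 0 0; 8.5 6 -0.5 0 0 0 0; 8.5 6 -0.5 0 0 0 0; 8.5 6 0 2 0 0 0; 8.5 6 0 3 0 0 0",
)

```text
time_s: 1.35
ee_pos: [0.6176, -0.0629, 0.1833]
tool_rot: [2.902, 1.203, 0.002]
wrist_force: [-0.3, -0.5, 0.3]
finger_gap: 0.0851
finger_force: 0.0
```

Request:
carry_out(
  moves="8.5 5 0 3 0 0 0; 8.5 3.2 0 3 0 0 0; 8.5 0 0 2 0 0 0; 8.5 0 0 0 0 0 0",
)

```text
time_s: 1.85
ee_pos: [0.6728, -0.0065, 0.1015]
tool_rot: [-2.901, -1.203, 0.006]
wrist_force: [-0.2, 0.3, -0.2]
finger_gap: 0.085
finger_force: 0.0
```

Run:
```python
from h import *
s=telemetry.sense();print(s['ee_pos'],R.from_rotvec(s['tool_rot']).as_matrix().round(3).tolist(),s['q'].round(2));print(tool((.679,-.002,.0)))
```

```text
[ 0.67284816 -0.00645258  0.10152155] [[0.707, 0.708, -0.004], [0.708, -0.707, 0.0], [-0.003, -0.003, -1.0]] [-0.01  0.62  0.25  1.2  -0.    2.35]
[ 0.7770114   0.1479756  10.14974406]
```

Request:
carry_out(
  moves="8.5 0.8 0.15 3 0 0 0; 8.5 0 0 3 0 0 0; 8.5 0 0 2 0 0 0; 8.5 0 0 0 0 0 0",
)

```text
time_s: 2.35
ee_pos: [0.68, -0.0025, 0.0234]
tool_rot: [-2.902, -1.201, 0.002]
wrist_force: [-0.3, -0.3, -0.6]
finger_gap: 0.0847
finger_force: 0.0
```

Run:
```python
from h import *
s=telemetry.sense();print(s['ee_pos'],s['wrist_force'])
im=snap('side','s1.png');u,v=357,214
cv2.imwrite('pics/c1.png',cv2.resize(im[v-110:v+60,u-100:u+100],None,fx=3,fy=3,interpolation=2))
```

```text
[ 0.68000045 -0.00254118  0.02335778] [-0.29041876 -0.25676022 -0.64793228]
```

View pics/c1.png

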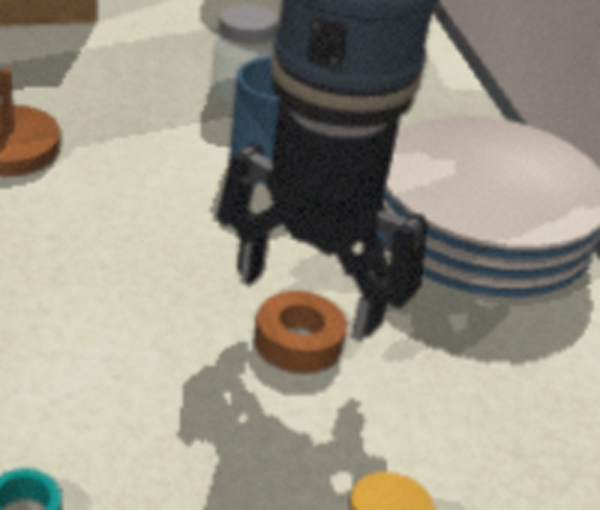

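The open fingers straddle the wide ring (crop centre about (300,330)), with the tips still above it. I go down and grip.

Request:
carry_out(
  moves="8.5 0 0 1.2 0 0 0; 8.5 0 0 1.1 0 0 0; 8.5 0 0 0 0 0 0; 5.5 0 0 0 0 0 0; 5.5 0 0 0 0 0 0",
  squeeze=30,
)

```text
time_s: 3.02
ee_pos: [0.6811, -0.0021, 0.0014]
tool_rot: [2.902, 1.202, 0.001]
wrist_force: [-1.2, 0.1, 5.0]
finger_gap: 0.0657
finger_force: 33.3
```

Request:
carry_out(
  moves="5.5 0 0 0 0 0 0; 5.5 0 0 0 0 0 0; 5.5 0 0 0 0 0 0",
)

```text
time_s: 3.4
ee_pos: [0.6811, -0.0021, 0.0014]
tool_rot: [2.902, 1.202, 0.001]
wrist_force: [-2.3, 1.0, 5.7]
finger_gap: 0.0658
finger_force: 33.4
```

Request:
carry_out(
  moves="5.5 0 0 -2 0 0 0; 5.5 0 0 -4 0 0 0; 5.5 0 0 -5 0 0 0; 5.5 0 -2 -3 0 0 0; 5.5 0 -4 0 0 0 0",
)

```text
time_s: 4.03
ee_pos: [0.64, 0.0401, 0.1433]
tool_rot: [2.902, 1.2, 0.007]
wrist_force: [-0.3, 0.7, -0.7]
finger_gap: 0.0661
finger_force: 33.6
```

Request:
carry_out(
  moves="5.5 1 -5 0 0 0 0; 5.5 1 -5 0 0 0 0; 5.5 1 -5 0 0 0 0; 5.5 1 -4 0 0 0 0; 5.5 1 -3 0 0 0 0",
)

```text
time_s: 4.65
ee_pos: [0.5172, 0.2326, 0.1411]
tool_rot: [-2.902, -1.204, -0.001]
wrist_force: [0.7, 0.5, 0.1]
finger_gap: 0.0658
finger_force: 33.6
```

Request:
carry_out(
  moves="5.5 0.3 -2 0 0 0 0; 5.5 0 -1 0 0 0 0; 5.5 0 0 0 0 0 0; 5.5 0 0 0 0 0 0",
)

```text
time_s: 5.15
ee_pos: [0.4995, 0.2538, 0.1406]
tool_rot: [2.903, 1.201, 0.0]
wrist_force: [-0.4, 0.9, -0.9]
finger_gap: 0.0656
finger_force: 33.6
```

Run:
```python
from h import *
s=telemetry.sense();print(s['ee_pos'],s['finger_gap'],s['q'].round(2));print(tool((.477,.275,.12)))
a=snap('side','s2.png');b=snap('top','t2.png')
A=cv2.resize(a[50:190,170:370],None,fx=2,fy=2,interpolation=2);B=cv2.resize(b[157:297,70:270],None,fx=2,fy=2,interpolation=2)
cv2.imwrite('pics/c2.png',np.hstack([A,B]))
```

```text
[0.49949079 0.25380537 0.14060881] 0.06564643920421627 [ 0.47  0.37 -0.06  1.15 -0.    2.83]
[-0.09394152 -3.08944876  2.06014429]
```

View pics/c2.png

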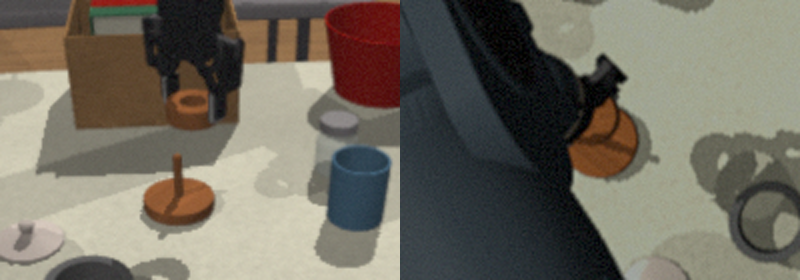

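The side crop shows the ring held level at (193,107), with the stand's post tip at (177,157) and the base undisturbed. I move the last 3 cm and check the alignment.

Request:
carry_out(
  moves="5.5 0 -1.5 0 0 0 0; 5.5 0 -1.6 0 0 0 0; 5.5 0 0 1.5 0 0 0; 5.5 0 0 0 0 0 0",
)

```text
time_s: 5.75
ee_pos: [0.4761, 0.2762, 0.1242]
tool_rot: [2.902, 1.203, -0.003]
wrist_force: [-0.3, -0.0, -0.9]
finger_gap: 0.0659
finger_force: 33.6
```

Run:
```python
from h import *
s=telemetry.sense();e=s['ee_pos'];print(e,tool((.477,.275,.12)))
a=snap('side','s3.png')
s0=cv2.imread('pics/s0.png')
# post tip: topmost of brown blob before
m=brown(s0,(259,150),30);v,u=np.nonzero(m);k=v<=v.min()+12;print('post px',u[k].mean(),v.min());
print('pred post',proj('side',(.477,.275,.08)),proj('side',(.477,.275,.05)))
print('shaft at row',[(r,u[v==r].mean().round(1)) for r in (128,132,136,140)])
z=e[2]-.0014
print('ring pred',proj('side',(e[0],e[1],z+.012)))
c=tuple(int(round(x)) for x in proj('side',(e[0],e[1],z+.012)))
mm=brown(a,c,22);vv,uu=np.nonzero(mm);print('ring px',uu.min(),uu.max(),vv.min(),vv.max())
P=np.array([proj('side',(e[0]+.033*np.cos(t),e[1]+.033*np.sin(t),z+h)) for h in(0,.024) for t in np.linspace(0,6.28,60)]);print('pred',P.min(0),P.max(0))
q=cv2.resize(a[70:180,190:330],None,fx=5,fy=5,interpolation=2)
for r,h in((.033,0),(.033,.024),(.016,.024)):
    p=np.array([proj('side',(e[0]+r*np.cos(t),e[1]+r*np.sin(t),z+h)) for t in np.linspace(0,6.28,60)]); cv2.polylines(q,[((p-[190,70]+.5)*5).astype(int)],True,(0,255,0),1)
for h in (.018,.08):
    p=np.array([proj('side',(.477+.006*np.cos(t),.275+.006*np.sin(t),h)) for t in np.linspace(0,6.28,60)]); cv2.polylines(q,[((p-[190,70]+.5)*5).astype(int)],True,(255,255,0),1)
cv2.imwrite('pics/c3.png',q)
```

```text
[0.4761305  0.27623849 0.12418228] [-0.02530976  0.14923161  0.4182139 ]
post px 258.4390243902439 127
pred post (np.float64(258.1240341239563), np.float64(125.93822353888916)) (np.float64(258.59865099151006), np.float64(136.1098491067084))
shaft at row [(128, np.float64(258.0)), (132, np.float64(258.0)), (136, np.float64(258.5)), (140, np.float64(260.0))]
ring pred (np.float64(256.8544344441543), np.float64(106.1387998127407))
ring px 235 264 84 116
pred [243.23113546  95.90590062] [270.24150785 116.78165419]
```

View pics/c3.png

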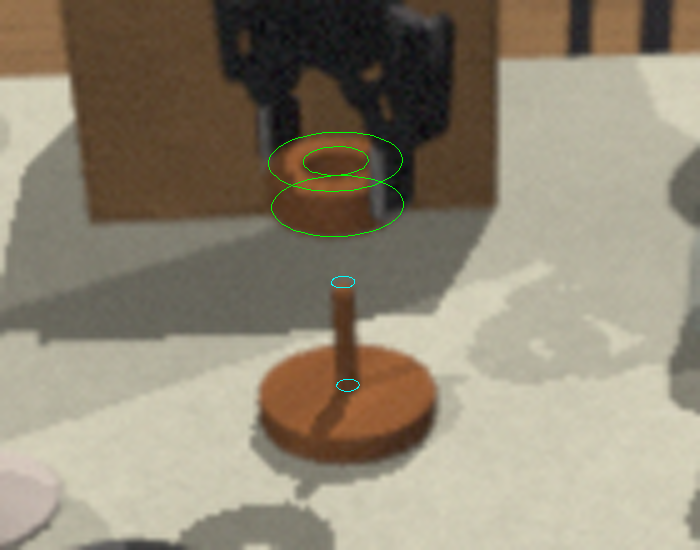

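The overlay matches the held ring and the post within about 2 mm, against 10 mm of clearance. I go down.

Request:
carry_out(
  moves="5.5 0 0.1 2 0 0 0; 5.5 0 0 2.5 0 0 0; 5.5 0 0 2.5 0 0 0; 5.5 0 0 2.5 0 0 0; 5.5 0 0 0.4 0 0 0",
)

```text
time_s: 6.42
ee_pos: [0.4771, 0.275, 0.0254]
tool_rot: [2.902, 1.202, -0.004]
wrist_force: [-0.9, 0.3, -0.6]
finger_gap: 0.0659
finger_force: 33.6
```

Request:
carry_out(
  moves="5.5 0 0 0.2 0 0 0; 5.5 0 0 0.2 0 0 0; 5.5 0 0 0 0 0 0",
)

```text
time_s: 6.8
ee_pos: [0.4781, 0.2759, 0.0231]
tool_rot: [-2.902, -1.202, -0.001]
wrist_force: [-0.8, -0.6, -0.7]
finger_gap: 0.0655
finger_force: 33.6
```

Request:
carry_out(
  moves="5.5 0 0 0.15 0 0 0; 5.5 0 0 0.15 0 0 0; 5.5 0 0 0 0 0 0",
)

```text
time_s: 7.18
ee_pos: [0.4777, 0.2757, 0.0195]
tool_rot: [2.902, 1.202, -0.0]
wrist_force: [0.9, 0.1, 0.0]
finger_gap: 0.0658
finger_force: 33.6
```

Request:
carry_out(
  moves="7.5 0 0 0 0 0 0; 8.5 0 0 0 0 0 0; 8.5 0 0 -1 0 0 0; 8.5 0 0 -4 0 0 0; 8.5 0 0 -6 0 0 0",
)

```text
time_s: 7.8
ee_pos: [0.4768, 0.2752, 0.1304]
tool_rot: [2.902, 1.202, -0.004]
wrist_force: [0.9, 0.9, 0.4]
finger_gap: 0.085
finger_force: 0.0
```

Request:
carry_out(
  moves="8.5 -1 1 -4 0 0 0; 8.5 -4 3.7 0 0 0 0; 8.5 -4 3.7 0 0 0 0; 8.5 -4 3.7 0 0 0 0; 8.5 -4 3.7 0 0 0 0",
)

```text
time_s: 8.43
ee_pos: [0.4691, 0.0422, 0.1705]
tool_rot: [2.902, 1.203, 0.002]
wrist_force: [0.5, -0.2, -0.5]
finger_gap: 0.0849
finger_force: 0.0
```

Run:
```python
from h import *
print(tool((.459,-.251,.0)),telemetry.sense()['q'].round(2))
a=snap('side','s4.png')
cv2.imwrite('pics/c4.png',cv2.resize(a[90:190,190:330],None,fx=4,fy=4,interpolation=2))
```

```text
[-21.47095172  19.99524507  17.04615646] [ 0.09  0.17 -0.24  1.16 -0.    2.45]
```

View pics/c4.png

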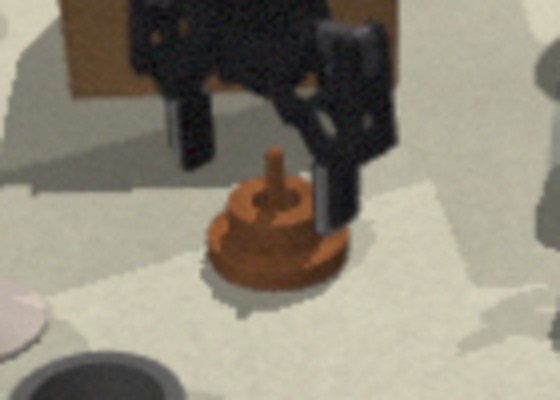

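The wide ring lies flat on the base with the post through it (crop (275,200)). Now the narrow ring.

Request:
carry_out(
  moves="7.2 -4.2 4 0 0 0 0; 7.2 -4.2 4 0 0 0 0; 7.2 -4.2 4 0 0 0 0; 7.2 -4.2 4 0 0 0 0; 7.2 -3.7 3 3 0 0 0",
)

```text
time_s: 9.1
ee_pos: [0.4599, -0.2384, 0.1416]
tool_rot: [2.899, 1.2, 0.005]
wrist_force: [1.6, -0.3, 0.1]
finger_gap: 0.0723
finger_force: 0.0
```

Request:
carry_out(
  moves="7.2 -1 1 3 0 0 0; 7.2 0 0 3 0 0 0; 7.2 0 0 2 0 0 0; 7.2 0 0 0 0 0 0",
)

```text
time_s: 9.6
ee_pos: [0.458, -0.2492, 0.0591]
tool_rot: [-2.901, -1.202, 0.002]
wrist_force: [0.4, -0.7, 0.7]
finger_gap: 0.0718
finger_force: 0.0
```

Run:
```python
from h import *
print(tool((.459,-.251,.0)),telemetry.sense()['finger_gap'])
a=snap('side','s5.png')
cv2.imwrite('pics/c5.png',cv2.resize(a[230:390,160:370],None,fx=3,fy=3,interpolation=2))
```

```text
[-0.05193553  0.2040561   5.90710339] 0.0717525871854072
```

View pics/c5.png

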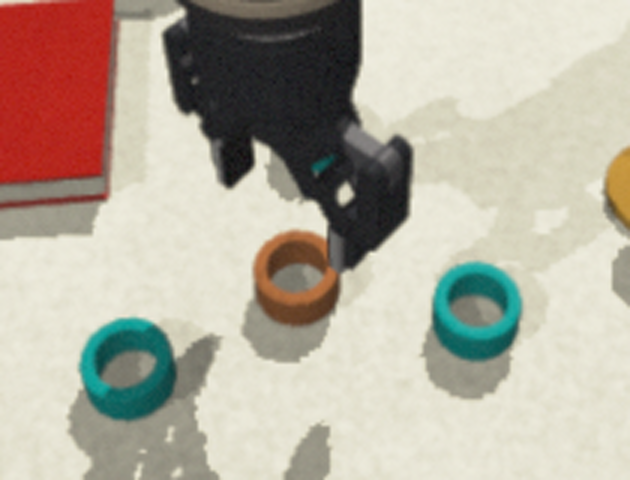

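The fingers come down around the brown ring (crop (297,278)), and the turquoise rings are clear of them. I descend and grip.

Request:
carry_out(
  moves="7.2 0 0.2 2.2 0 0 0; 7.2 0 0 2 0 0 0; 7.2 0 0 1.4 0 0 0; 7.2 0 0 0 0 0 0; 3.8 0 0 0 0 0 0",
  squeeze=25,
)

```text
time_s: 10.28
ee_pos: [0.4607, -0.2513, 0.0045]
tool_rot: [2.902, 1.202, 0.001]
wrist_force: [-1.0, 0.0, -0.0]
finger_gap: 0.0555
finger_force: 0.0
```

Request:
carry_out(
  moves="3.8 0 0 0 0 0 0; 3.8 0 0 0 0 0 0; 3.8 0 0 0 0 0 0",
)

```text
time_s: 10.65
ee_pos: [0.4608, -0.2514, 0.0048]
tool_rot: [2.901, 1.202, 0.002]
wrist_force: [-2.3, 1.1, 7.4]
finger_gap: 0.0475
finger_force: 24.6
```

Request:
carry_out(
  moves="3.8 0 0 -2 0 0 0; 3.8 0 0 -4 0 0 0; 3.8 0 0 -5 0 0 0; 3.8 1 -1 -5 0 0 0; 3.8 3 -3 0 0 0 0",
)

```text
time_s: 11.28
ee_pos: [0.4623, -0.1958, 0.168]
tool_rot: [2.899, 1.197, 0.008]
wrist_force: [0.6, 0.6, -1.8]
finger_gap: 0.0474
finger_force: 26.1
```

Request:
carry_out(
  moves="3.8 4 -4 0 0 0 0; 3.8 4 -4 0 0 0 0; 3.8 4 -4 0 0 0 0; 3.8 4 -4 0 0 0 0; 3.8 4 -4 0 0 0 0",
)

```text
time_s: 11.9
ee_pos: [0.4601, 0.0902, 0.1645]
tool_rot: [2.902, 1.202, 0.002]
wrist_force: [1.4, -0.3, -0.6]
finger_gap: 0.0472
finger_force: 26.0
```

Request:
carry_out(
  moves="3.8 4 -4 0 0 0 0; 3.8 4 -3 0 0 0 0; 3.8 3 -3 0 0 0 0; 3.8 2 -1 0 0 0 0; 3.8 0 0 0 0 0 0",
)

```text
time_s: 12.52
ee_pos: [0.4745, 0.2594, 0.164]
tool_rot: [-2.901, -1.205, -0.001]
wrist_force: [0.4, 0.2, -0.0]
finger_gap: 0.0471
finger_force: 26.0
```

Run:
```python
from h import *
print(tool((.477,.275,.12)),telemetry.sense()['finger_gap'])
```

```text
[ 1.28097239 -0.92186261  4.39647965] 0.04712275560079543
```

Request:
carry_out(
  moves="3.8 1.3 -0.9 1.5 0 0 0; 3.8 0 0 1.5 0 0 0; 3.8 0 0 0.5 0 0 0; 3.8 0 0 0 0 0 0",
)

```text
time_s: 13.02
ee_pos: [0.4768, 0.273, 0.1282]
tool_rot: [2.902, 1.202, -0.002]
wrist_force: [-0.2, -0.6, -0.3]
finger_gap: 0.0471
finger_force: 26.0
```

Run:
```python
from h import *
e=telemetry.sense()['ee_pos'];print(e,tool((.477,.275,.12)))
a=snap('side','s6.png');z=e[2]-.0048
q=cv2.resize(a[70:180,190:330],None,fx=5,fy=5,interpolation=2)
for c,r,h in((e,.024,z),(e,.024,z+.024),((.477,.275),.006,.042),((.477,.275),.006,.08),((.477,.275),.033,.042)):
    p=np.array([proj('side',(c[0]+r*np.cos(t),c[1]+r*np.sin(t),h)) for t in np.linspace(0,6.28,60)]); cv2.polylines(q,[((p-[190,70]+.5)*5).astype(int)],True,(0,255,0),1)
cv2.imwrite('pics/c6.png',q)
```

```text
[0.47678349 0.27303078 0.12816029] [ 0.1553     -0.12383328  0.81590342]
```

View pics/c6.png

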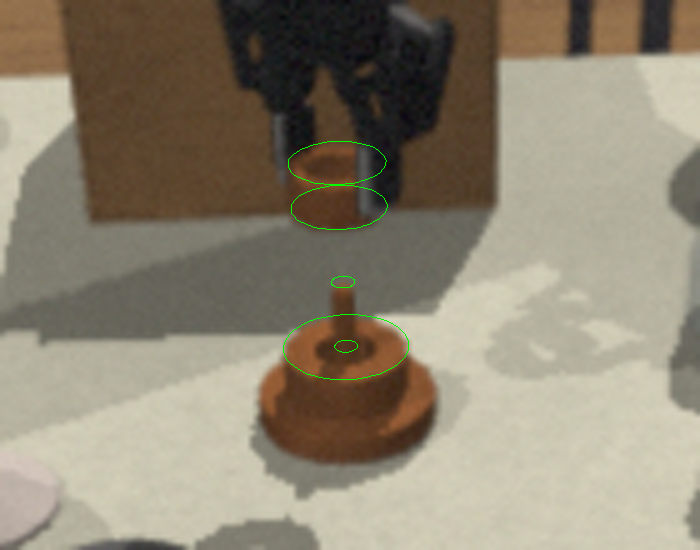

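The overlay shows the ring above the post, 2 mm off centre, and the wide ring seated. I go down to TCP z ≈ 0.047.

Request:
carry_out(
  moves="3.8 0.2 -0.1 1.5 0 0 0; 3.8 0 0 2 0 0 0; 3.8 0 0 2 0 0 0; 3.8 0 0 1.7 0 0 0; 3.8 0 0 0.3 0 0 0",
)

```text
time_s: 13.7
ee_pos: [0.477, 0.2753, 0.0522]
tool_rot: [2.902, 1.202, -0.003]
wrist_force: [0.6, -1.2, 0.3]
finger_gap: 0.0471
finger_force: 26.0
```

Request:
carry_out(
  moves="3.8 0 0 0.2 0 0 0; 3.8 0 0 0.2 0 0 0; 3.8 0 0 0 0 0 0",
)

```text
time_s: 14.08
ee_pos: [0.478, 0.2758, 0.0499]
tool_rot: [-2.902, -1.202, -0.001]
wrist_force: [-0.7, 0.0, 0.2]
finger_gap: 0.047
finger_force: 26.0
```

Request:
carry_out(
  moves="3.8 0 0 0.15 0 0 0; 3.8 0 0 0.1 0 0 0; 3.8 0 0 0 0 0 0",
)

```text
time_s: 14.45
ee_pos: [0.4777, 0.2757, 0.047]
tool_rot: [2.902, 1.203, -0.0]
wrist_force: [0.4, 0.1, 0.7]
finger_gap: 0.0471
finger_force: 26.0
```

Request:
carry_out(
  moves="5.5 0 0 0 0 0 0; 7.5 0 0 0 0 0 0; 7.5 0 0 0 0 0 0; 7.5 0 0 -1 0 0 0; 7.5 0 0 -4 0 0 0",
)

```text
time_s: 15.08
ee_pos: [0.4766, 0.275, 0.0966]
tool_rot: [2.902, 1.202, -0.006]
wrist_force: [0.9, 0.5, 0.8]
finger_gap: 0.0749
finger_force: 0.0
```

Request:
carry_out(
  moves="7.5 0 0 -5 0 0 0; 7.5 0 0 -5 0 0 0; 7.5 -3 3 0 0 0 0; 7.5 -3 3 0 0 0 0; 7.5 0 0 0 0 0 0",
)

```text
time_s: 15.7
ee_pos: [0.4779, 0.1888, 0.1981]
tool_rot: [2.904, 1.199, 0.001]
wrist_force: [0.4, 0.6, 0.7]
finger_gap: 0.075
finger_force: 0.0
```

Run:
```python
from h import *
a=snap('side','s7.png')
cv2.imwrite('pics/c7.png',cv2.resize(a[80:190,190:330],None,fx=5,fy=5,interpolation=2))
```

```text
(no output)
```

View pics/c7.png

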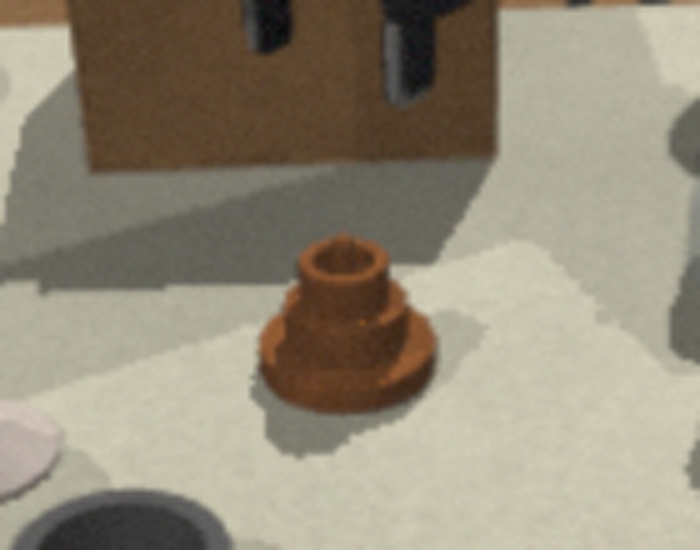

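The crop shows base, wide ring and narrow ring stacked flat around the post (tip at (345,240)), with the gripper clear.

```bash
python3 -c "
from station import env
print(env.job_done())"
```

```text
the job is handed in; nothing more can be done
None
```

The toy is back together and handed in at about 16 s: the wide ring is flat on the base, the narrow ring is flat on top of it, and the stand is upright with the gripper clear of everything.

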